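# Dock the camera remote and give the pan command towards the jam jar

## Robot

A 6-joint arm with a two-finger parallel gripper is mounted at the origin on a cart in front of the work surface, level with it; the furniture and walls round the work are solid. World frame = base frame: x ahead of the robot, y to its left, z up, the work surface at z = 0. Lengths are in mm, angles in degrees, forces in N, time in s.
With the tool pointing down it reaches from about 350 to 850 mm from the base axis. Payload 8.1 kg.
Tool frame: the origin (TCP) lies where the fingers leave the gripper's body, on its centre line; the fingertips stand 73 mm ahead of it and the grasp point (between the pads) lies 54 mm ahead of it; z points along the fingers, y is the line along which they close (so a half turn about z gives the same grasp; the last joint's range is limited). The gripper opens to 85 mm and grips with 20 to 120 N. Pads are 22 mm wide; open, the fingers measure 114 mm over their backs; the gripper's body (76 mm by 85 mm) begins 54 mm behind the grasp point. The pads swing forward as they close: fully open they stand 13 mm farther back than shut.
Start: joints at [61.226, 7.471, 85.268, -0, 87.261, -4.893], TCP at [242.882, 548.648, 303.892] pointing down, gripper open.
Joint ranges: [-169.43, 169.43], [-51.17, 129.36], [1.28, 143.12], [-76.62, 256.62], [0, 156.53], [-152.29, 152.29]. Speed limits (degrees/s): [136.94, 136.94, 159.86, 180, 180, 180].

## Interface

Orientations are given as [roll, pitch, yaw] about the fixed x, y, z axes, in that order (R = Rz(yaw) Ry(pitch) Rx(roll)).
In Python, from bench import sense, optics, r gives the robot as it stands.
- The arm moves only by the tool servo_tool, never from a script. Its argument "plan" is a list that holds one entry, the list of rows, each a list of 5 numbers: the shift along the world's x, y, z in m, then the turn about the world's z in degrees, then the finger opening in m, from 0 to 0.0854. A call has 1 to 10 rows; each row shifts and turns the commanded pose from where the row before left it; what a row does not reach is not made up. A row lasts 1/10 s, in which the tool goes at most 50 mm and 8.59 degrees, less where a joint would pass 70% of its speed; a pose out of reach is approached as far as the arm can. A call is refused whole if a number of a shift passes 0.05 or a number of a turn 8.59, either way. A call with a gripper value outside its range is refused whole. The fingers move at their own pace and stop on an object; "force" is the grip in N (left out, the last holds). Time passes only in rows, so rows that do not move let the fingers close. It gives the time, the measured TCP pose, the force, the opening and the grip force at its end, in the units of the state.
- sense(): the state, without advancing time (a new reading comes with each control period).
- optics.snapshot(name): name is "scene" or "top"; returns a dict with "frame" (384x512x3 uint8, blue, green, red), "fx", "fy", "cx", "cy" (pixels), "cam_to_world" (4x4, takes a point from camera to world coordinates). Camera axes: x right, y down, z forward; pixel columns grow to the right and rows downward; lengths in mm; the calibration is good to about 2 mm. A picture is of the moment at which its call begins. There is no depth.
- r.hand_in(): hands the job in; it is judged then, once.
The state is a dict: "time": time; "joint_pos": joint angles; "qd": joint speeds; "joint_efforts": joint torques, N m; "tool_pos": TCP position; "tcp_rot": TCP orientation; "ft_force": force on the tool from outside, world axes, zero at the start; "wrist_torque": the same for the moment, N m; "finger_gap": finger opening in mm; "grip_force": force on a finger pad.
Only numpy, scipy, OpenCV 4.12 (cv2) and the standard library are available. Lean on these libraries where they do the work, as an engineer would, in place of code of your own. Each camera call takes 0.05 s, during which the arm holds its last target. There are 200 camera calls.

## Task

Lift the camera remote by its grey grip, never by its stick, and set it down flat and lengthwise between the two wrapped bars in the wooden tray, stick end at the far, blue-marked end, gently nudging the bars aside within the tray to make room, and let go. Then take its red knob, pull it up most of its 10 mm to unlock it and, keeping it up, tilt the stick straight sideways by about three quarters of its travel or more, to the left if the red jam jar stands left of the camera stand as the robot sees it, to the right if it stands right of it (never to the wrong side), and hold it there for two seconds to tell the camera to pan to the jam. Bring the stick back to its centre with the knob down and let go, leaving remote and bars flat in the tray and the jars and tin where they stand.

Things in the scene. Friction and masses are not known exactly. Their poses are not given: they have to be found in the camera images.
- handset_grip (a point): Centre of the grey grip of the loose camera remote (0.5 kg, stands stick-up), x toward its stick end, y to its left, z up. Base: white block 130 (x) by 66 (y) by 30 high, its centre 30 mm ahead (+x) of this point, underside 55 mm below it. Lift from above with fingers on the grip's long sides: grip 56 long (x), 30 wide (y), 30 to 77 mm above the underside
- knob: Sliding ball knob on the stick (8 mm rod); origin at the stick's pivot while the knob is down (it rises with the knob), on the remote's centre line, 66 mm ahead (+x) of the grip's centre and 36 mm above the remote's underside; z runs up the stick. At rest the stick is upright
- knob_mid (a point): Centre of the red ball knob: 26 mm diameter, 50 mm above the stick's pivot while down (86 mm above the remote's underside, top at 99 mm). The grip's front end is 25 mm behind the ball; both sides are free. Once pinched hard the ball does not turn in the fingers, so lean the gripper with the stick about the pivot, or the remote tips
- collar (a joint): Lift of the knob along the stick, m: 0 down (locked), 0.010 at its upper stop; springs back down (200 N/m: 1.4 N at 7 mm). The remote is only just heavier than 3.5 N, so do not pull hard past the stop
- stick_side (a joint): Sideways tilt of the stick, rad: 0 upright, positive toward the remote's left (+y), stops at -0.5 and 0.5; springs back to 0 (0.12 N m/rad: about 1 N at the knob at 0.4 rad)
- stick_fore (a joint): Fore-and-aft tilt of the stick, rad: 0 upright, positive forward (+x of the remote), stops at -0.5 and 0.5, the same spring
- tray: Fixed light-wood tray, outside 165 (x) by 210 (y) by 28 high; walls and floor 5 mm, so inside 155 by 200, floor 5 mm up. Origin: centre of its underside; +x points away from the robot to the far wall with the blue mark, +y left. The clear bin to its left is 0.115 high; the panel on its right (y -0.44) 0.17 high
- bar_a_mid (a point): Centre of a wrapped butter bar lying flat in the left half of the tray: 57 wide (x of its axes), 101 long (y of its axes), 25 high, 0.06 kg; loose, its length lies roughly along the tray's x
- bar_b_mid (a point): Centre of the same kind of bar in the right half of the tray
- jam_mid (a point): Centre of the red jam jar, 69 diameter, 99 high. It stands at y about 0.37 outside the heat sealer (left of the camera stand as the robot sees it: stick left) or at y about -0.04 behind the clear bin (right of the stand: stick right). The fixed white camera on a mast is at the back, x about 0.82, y about 0.12, 0.21 high
- honey_mid (a point): Centre of the honey jar, 64 diameter, 97 high, standing in the other of the two places
- board_corner (a point): Near left lower corner of the display tier's overhanging board: the board covers all beyond (+x) and right (-y) of this point, 28 mm thick; plants on it hang about 15 mm over its near edge. It never moves
- tin_mid (a point): Centre of a tin, 58 diameter, 72 high, beyond the tray's right-hand side

How it is judged (in metres and radians):
On the way, in this order (a step that is already met when the one before it is completed fails the run):
1. the remote lies flat in the tray between the bars, stick end at the blue mark, let go, bars flat in the tray (z of handset_grip in the frame of tray below 0.064 m and angle between handset_grip's own z axis and vertical below 0.06 rad and y of handset_grip in the frame of tray between -0.04 and 0.04 m and x of handset_grip in the frame of tray between -0.055 and -0.005 m and angle between the x axis of handset_grip and the x axis of tray, either way round below 0.2 rad and angle between each of bar_a_mid, bar_b_mid's own z axis and vertical below 0.12 rad and height (world z) of each of bar_a_mid, bar_b_mid below 0.024 m and x of bar_a_mid in the frame of tray between -0.075 and 0.075 m and y of bar_a_mid in the frame of tray between -0.1 and 0.1 m and x of bar_b_mid in the frame of tray between -0.075 and 0.075 m and y of bar_b_mid in the frame of tray between -0.1 and 0.1 m and contact force between the fingers and handset below 0.1 N), for 0.3 s.
2. the knob is up 3 mm or more and the stick held at 0.3 rad or more to the jam jar's side of the camera, at most 0.2 rad fore or aft, for a second, the remote staying flat in place (z of handset_grip in the frame of tray below 0.064 m and angle between handset_grip's own z axis and vertical below 0.06 rad and y of handset_grip in the frame of tray between -0.04 and 0.04 m and x of handset_grip in the frame of tray between -0.055 and -0.005 m and angle between the x axis of handset_grip and the x axis of tray, either way round below 0.2 rad and value of joint stick_fore between -0.2 and 0.2 rad and value of joint collar above 0.003 m and ((world y of jam_mid above 0.15 m and value of joint stick_side above 0.3 rad) or (not (world y of jam_mid above 0.15 m) and value of joint stick_side below -0.3 rad))), for 1 s.
At the end, for the whole second after the job is handed in: The remote lies flat (within 0.06 rad) on the tray's floor between the bars, lengthwise within 0.2 rad, its stick end at the blue-marked end, its centre line within 40 mm of the tray's; both bars flat in the tray; the stick back within 0.06 rad of its centre and the knob within 2 mm of down (z of handset_grip in the frame of tray below 0.064 m and angle between handset_grip's own z axis and vertical below 0.06 rad and y of handset_grip in the frame of tray between -0.04 and 0.04 m and x of handset_grip in the frame of tray between -0.055 and -0.005 m and angle between the x axis of handset_grip and the x axis of tray, either way round below 0.2 rad and angle between each of bar_a_mid, bar_b_mid's own z axis and vertical below 0.12 rad and height (world z) of each of bar_a_mid, bar_b_mid below 0.024 m and x of bar_a_mid in the frame of tray between -0.075 and 0.075 m and y of bar_a_mid in the frame of tray between -0.1 and 0.1 m and x of bar_b_mid in the frame of tray between -0.075 and 0.075 m and y of bar_b_mid in the frame of tray between -0.1 and 0.1 m and value of joint stick_side between -0.06 and 0.06 rad and value of joint stick_fore between -0.06 and 0.06 rad and value of joint collar below 0.002 m); the robot touches nothing.
It fails at once if the remote is lifted (15 mm or more) with the fingers on its stick (height (world z) of handset_grip above 0.075 m and contact force between the fingers and knob above 0.5 N).
It fails at once if the stick is tilted more than 0.25 rad to the other side ((world y of jam_mid above 0.15 m and value of joint stick_side below -0.25 rad) or (not (world y of jam_mid above 0.15 m) and value of joint stick_side above 0.25 rad)).
It fails at once if a jar or the tin is moved by 20 mm or more (distance of any of jam_mid, honey_mid, tin_mid from where it was at the start of the episode above 0.02 m).
It fails at once if a bar is pressed with more than 30 N (contact force between any of the fingers, handset and bar_a above 30 N or contact force between any of the fingers, handset and bar_b above 30 N).
It also fails if it takes over 72 s, if anything falls off the work surface, if the arm or the gripper's body presses on something with over 40 N, if the wrist force passes 120 N, or if a joint passes its speed limit or range.

## Working session

There is one attempt and no reset: what is moved stays moved. The work goes in short steps, Python scripts to look and compute and a tool call to move; the robot and the scene stay as the last step left them, time stands still between calls to the robot, and variables do not carry over. Pictures are saved under pics/ and viewed, at most 10 in all, crops included, and the job is handed in when it is done.

Besides the shell and the picture viewer there is one more tool, called after "Call:" as name(argument=value, ...), one argument or row to a line, values as JSON. servo_tool: Moves the arm, as the interface text tells. Its arguments: {"type":"object","properties":{"plan":{"type":"array"},"force":{"type":"number"}},"required":["plan"]}

```bash
mkdir -p pics
cat > h.py <<'E'
from bench import sense, optics, r
import numpy as np, cv2
def snap(n,f=None):
    s=optics.snapshot(n)
    if f: cv2.imwrite('pics/'+f,s['frame'])
    return s
def ray(s,u,v):
    T=np.array(s['cam_to_world']); d=T[:3,:3]@np.array([(u-s['cx'])/s['fx'],(v-s['cy'])/s['fy'],1]); return T[:3,3],d
def onz(s,u,v,z):
    o,d=ray(s,u,v); return (o+d*(z-o[2])/d[2]).round(1)
def proj(s,p):
    T=np.linalg.inv(np.array(s['cam_to_world'])); c=T[:3,:3]@np.array(p)+T[:3,3]
    return (s['fx']*c[0]/c[2]+s['cx'],s['fy']*c[1]/c[2]+s['cy'])
E
python3 - <<'E'
from h import *
for n in('scene','top'):
    s=snap(n); cv2.imwrite(f'pics/{n}0.png',cv2.resize(s['frame'],(800,600),interpolation=cv2.INTER_CUBIC)); print(n,s['fx'],s['cx'],s['cy'],np.array(s['cam_to_world']).round(3).tolist())
print(sense())
E
```

```text
scene 491.57146371538084 250.13117930850046 189.72914070994076 [[0.783, -0.384, 0.489, -153.522], [-0.622, -0.475, 0.622, -937.733], [-0.006, -0.792, -0.611, 1067.627], [0.0, 0.0, 0.0, 1.0]]
top 406.30317531150934 256.57136632969133 188.55204063050667 [[-0.078, -0.921, 0.381, 19.549], [-0.997, 0.07, -0.035, 54.459], [0.005, -0.382, -0.924, 1466.912], [0.0, 0.0, 0.0, 1.0]]
{'time': 0.1, 'joint_pos': array([ 6.12271248e+01,  7.51165254e+00,  8.53238911e+01, -3.58501566e-04,
        8.72601237e+01, -4.89383393e+00]), 'qd': array([ 0.04897291, -0.07011168, -0.09818736, -0.01501086,  0.13719884,
       -0.00769029]), 'joint_efforts': array([ 1.36351759e-03, -5.70955610e+01, -5.01940513e+01, -1.64196354e-04,
        8.14756961e-03,  8.42943132e-05]), 'tool_pos': array([242.69351571, 548.31954433, 302.93196907]), 'tcp_rot': array([-1.79904651e+02, -7.80458973e-03,  1.56120970e+02]), 'ft_force': array([-0.25889345, -0.11661634, -0.04192144]), 'wrist_torque': array([-0.00858417,  0.04456826,  0.00567508]), 'grip_force': 0.0, 'finger_gap': 85.06320015179477}
```

View pics/scene0.png

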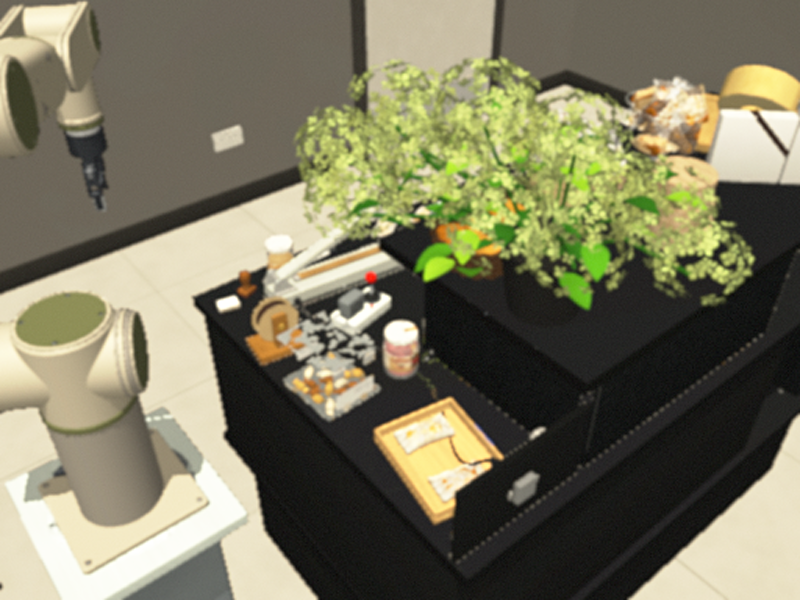

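View pics/top0.png

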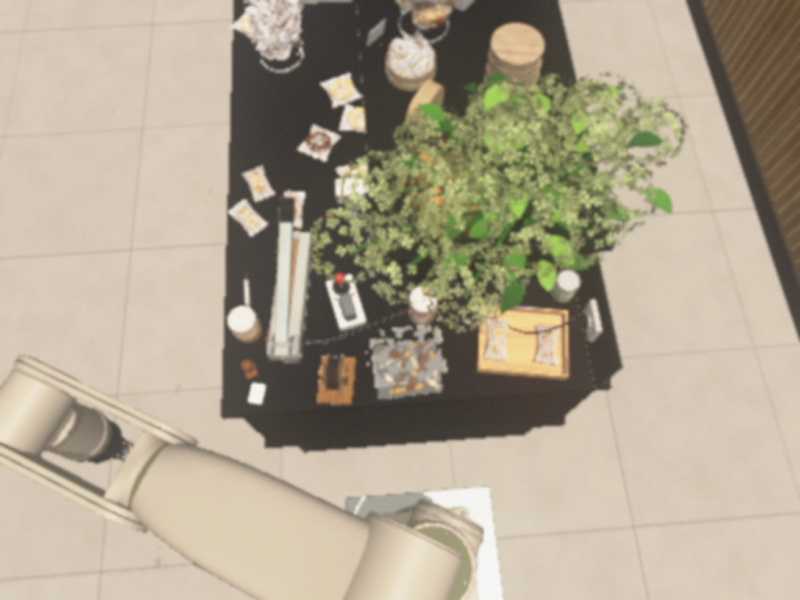

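Run:
```python
from h import *
s=snap('top');f=s['frame']
a=cv2.resize(f[160:250,195:295],None,fx=4,fy=4,interpolation=cv2.INTER_CUBIC)
b=cv2.resize(f[160:250,290:390],None,fx=4,fy=4,interpolation=cv2.INTER_CUBIC)
s=snap('scene');f=s['frame']
c=cv2.resize(f[145:235,160:260],None,fx=4,fy=4,interpolation=cv2.INTER_CUBIC)
d=cv2.resize(f[180:345,230:390],(400,412),interpolation=cv2.INTER_CUBIC)[:, :]
d=cv2.resize(d,(350,360))
cv2.imwrite('pics/m1.png',np.hstack([a,b])); 
e=cv2.resize(f[145:175,160:200],(160,120)) 
cv2.imwrite('pics/m2.png',np.hstack([c,d]))
```

```text
(no output)
```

View pics/m1.png

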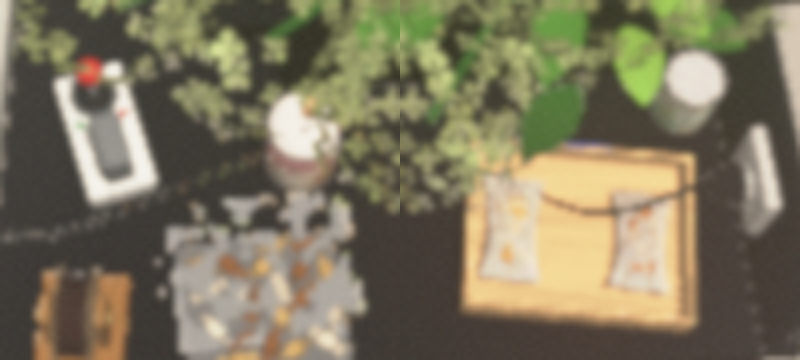

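View pics/m2.png

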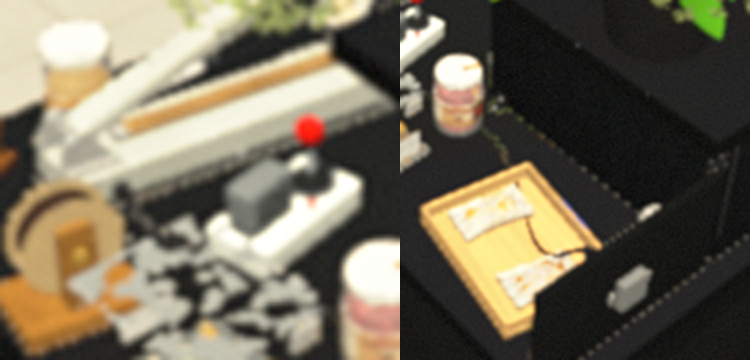

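Run:
```python
from h import *
t=snap('top');s=snap('scene')
def mid(im,lo,hi,box):
    h=cv2.cvtColor(im,cv2.COLOR_BGR2HSV);m=cv2.inRange(h,lo,hi);k=np.zeros_like(m);x0,y0,x1,y1=box;k[y0:y1,x0:x1]=m[y0:y1,x0:x1]
    n,l,st,c=cv2.connectedComponentsWithStats(k);i=1+st[1:,4].argmax();return c[i],st[i],l==i
def tri(p,q):
    o1,d1=ray(t,*p);o2,d2=ray(s,*q);A=np.stack([d1,-d2],1);k=np.linalg.lstsq(A,o2-o1,rcond=None)[0];a=o1+d1*k[0];b=o2+d2*k[1];return ((a+b)/2).round(1),np.linalg.norm(a-b).round(1)
p=mid(t['frame'],(0,170,110),(8,255,255),(205,165,235,190))
q=mid(s['frame'],(0,200,120),(8,255,255),(225,165,250,190))
print('ball',p[:2],q[:2],tri(p[0],q[0]))
print('ball z86',onz(t,*p[0],86),onz(s,*q[0],86))
c=mid(t['frame'],(0,0,165),(180,60,255),(205,165,240,215));r_=cv2.minAreaRect(np.argwhere(c[2])[:,::-1].astype(np.float32));print('base',r_)
for u,v in cv2.boxPoints(r_): print(onz(t,u,v,30))
g=mid(t['frame'],(0,0,50),(180,90,130),(216,185,232,207));print('griptop',g[:2],onz(t,*g[0],77))
tr=mid(t['frame'],(8,50,110),(30,255,255),(400-100,190,470-100+95,245));
R=cv2.minAreaRect(np.argwhere(tr[2])[:,::-1].astype(np.float32));print('tray',R)
for u,v in cv2.boxPoints(R): print(onz(t,u,v,28))
f=lambda x,y:((x-400)/4+290,y/4+160)
for n,x,y,z in [('FR',695,153,28),('NR',693,328,28),('NL',462,310,28),('FL',472,150,28),('A',485,182,25),('A',538,182,25),('A',538,280,25),('A',483,278,25),('B',615,193,25),('B',668,197,25),('B',667,293,25),('B',614,288,25)]: print(n,onz(t,*f(x,y),z))
g=lambda x,y:(x-400,y)
for n,x,y in [('bl',490,110),('tin',650,210)]: print(n,onz(s,(x-400)*160/350+230,y*165/360+180,0))
# board edge candidates: scene corner (383,240)/800 at several heights
for z in (100,150,200,250,300,350): print(z,onz(s,385*.64,240*.64,z),onz(s,590*.64,380*.64,z))
```

```text
ball (array([216.5, 179. ]), array([216, 179,   2,   1,   2], dtype=int32)) (array([237.17857143, 177.64285714]), array([235, 175,   6,   6,  28], dtype=int32)) (array([642.8, 148.2,  80. ]), np.float64(3.3))
ball z86 [638.4 148.2  86. ] [639.9 141.7  86. ]
base ((220.98704528808594, 192.74307250976562), (32.69329071044922, 17.84404754638672), 73.0724868774414)
[663.1 186.   30. ]
[680.1 119.3  30. ]
[548.4  89.8  30. ]
[532.6 154.7  30. ]
griptop (array([218.88, 186.36]), array([216, 185,   7,   4,  25], dtype=int32)) [611.9 141.2  77. ]
tray ((332.5138244628906, 215.83450317382812), (66.7685775756836, 49.07987976074219), 4.763640880584717)
[ 408.5 -132.2   28. ]
[ 599.5 -170.3   28. ]
[ 557.4 -420.9   28. ]
[ 369.3 -371.2   28. ]
FR [ 542.  -402.4   28. ]
NR [ 373.4 -370.1   28. ]
NL [ 406.2 -162.4   28. ]
FL [ 561.2 -191.3   28. ]
A [ 529.2 -200.    25. ]
A [ 525.4 -250.    25. ]
A [ 430.  -236.3   25. ]
A [ 435.8 -186.    25. ]
B [ 508.9 -320.8   25. ]
B [ 501.1 -370.    25. ]
B [ 408.6 -353.    25. ]
B [ 417.1 -305.1   25. ]
bl [620.9 -60.2   0. ]
tin [ 658.6 -341.8    0. ]
100 [741.8 220.9 100. ] [ 747.3 -370.9  100. ]
150 [695.5 161.  150. ] [ 700.8 -400.2  150. ]
200 [649.3 101.1 200. ] [ 654.2 -429.5  200. ]
250 [603.   41.3 250. ] [ 607.7 -458.8  250. ]
300 [556.7 -18.6 300. ] [ 561.1 -488.1  300. ]
350 [510.5 -78.5 350. ] [ 514.6 -517.4  350. ]
```

Run:
```python
from h import *
t=snap('top');s=snap('scene')
print('panel',onz(s,455*.64,490*.64,170),onz(s,590*.64,395*.64,170))
for u,v in((545,235),(575,250),(525,195)):
    print('string scene', [onz(s,(u-400)*160/350+230,v*165/360+180,z) for z in (5,50,100,170)])
for u,v in((540,190),(600,212),(640,207),(700,185)):
    print('string top', [onz(t,(u-400)/4+290,v/4+160,z) for z in (5,50,100,170)])
f=s['frame']; e=cv2.resize(f[120:270,225:400],(700,600),interpolation=cv2.INTER_CUBIC); e=np.clip(e.astype(float)*2.2,0,255).astype(np.uint8); cv2.imwrite('pics/m3.png',e)
```

```text
panel [ 353.3 -439.1  170. ] [ 654.7 -435.   170. ]
string scene [array([ 518.1, -289.8,    5. ]), array([ 489.6, -317.3,   50. ]), array([ 458. , -347.8,  100. ]), array([ 413.8, -390.4,  170. ])]
string scene [array([ 530.8, -331.8,    5. ]), array([ 501.8, -357.5,   50. ]), array([ 469.6, -386. ,  100. ]), array([ 424.6, -425.9,  170. ])]
string scene [array([ 544.6, -221.8,    5. ]), array([ 515. , -252.1,   50. ]), array([ 482.2, -285.8,  100. ]), array([ 436.2, -333. ,  170. ])]
string top [array([ 524.2, -254.9,    5. ]), array([ 508.7, -245.4,   50. ]), array([ 491.4, -234.8,  100. ]), array([ 467.2, -220. ,  170. ])]
string top [array([ 497.8, -308.7,    5. ]), array([ 483.1, -297.6,   50. ]), array([ 466.7, -285.1,  100. ]), array([ 443.8, -267.7,  170. ])]
string top [array([ 499.9, -347.5,    5. ]), array([ 485.1, -335.2,   50. ]), array([ 468.7, -321.4,  100. ]), array([ 445.7, -302.2,  170. ])]
string top [array([ 517.5, -408.6,    5. ]), array([ 502.2, -394.3,   50. ]), array([ 485.2, -378.5,  100. ]), array([ 461.3, -356.3,  170. ])]
```

View pics/m3.png

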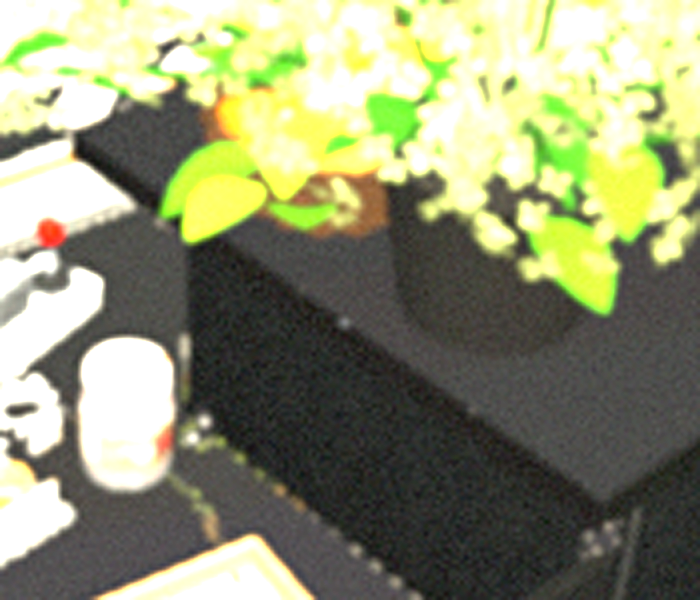

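The red jam jar is at about y -0.04, at (402,345) in the scene view, so the stick goes right. The amber honey is on the left, at (280,250). The remote's grip is near (577,131) at 13° yaw. The tray is near (471,-281) at -10° yaw, with a gap of about 64 mm between the bars. I'll spread the bars first.

Call:
servo_tool(
  plan=[
    [[0.021, -0.035, 0, 1.4, 0.085], [0.021, -0.035, 0, 1.4, 0.06], [0.021, -0.035, 0, 1.4, 0.04], [0.021, -0.035, 0, 1.4, 0.018], [0.021, -0.035, 0, 1.4, 0.018], [0.021, -0.035, 0, 1.4, 0.018], [0.021, -0.035, 0, 1.4, 0.018], [0.021, -0.035, 0, 1.4, 0.018], [0.021, -0.035, 0, 1.4, 0.018], [0.021, -0.035, 0, 1.4, 0.018]],
  ],
  force=20,
)

```text
time: 1.4
tool_pos: [453.5, 197.1, 304.2]
tcp_rot: [180.0, 0.0, 170.2]
ft_force: [0.2, 0.4, 0.4]
finger_gap: 18.0
grip_force: 0.0
```

Call:
servo_tool(
  plan=[
    [[0.001, -0.04, 0, 0, 0.018], [0.001, -0.04, 0, 0, 0.018], [0.001, -0.04, 0, 0, 0.018], [0.001, -0.04, 0, 0, 0.018], [0.001, -0.04, 0, 0, 0.018], [0.001, -0.04, 0, 0, 0.018], [0.001, -0.04, 0, 0, 0.018], [0.001, -0.04, 0, 0, 0.018], [0.001, -0.04, 0, 0, 0.018], [0.001, -0.04, 0, 0, 0.018]],
  ],
)

```text
time: 2.4
tool_pos: [462.7, -203.1, 304.1]
tcp_rot: [-180.0, 0.0, 170.1]
ft_force: [0.9, 0.9, 0.2]
finger_gap: 18.1
grip_force: 0.0
```

Call:
servo_tool(
  plan=[
    [[0.002, -0.025, -0.02, 0, 0.018], [0.002, -0.025, -0.04, 0, 0.018], [0.002, -0.026, -0.04, 0, 0.018], [0, 0, -0.04, 0, 0.018], [0, 0, 0, 0, 0.018]],
  ],
)

```text
time: 2.9
tool_pos: [465.3, -275.6, 157.4]
tcp_rot: [179.7, -0.6, 170.0]
ft_force: [-1.3, 0.6, 0.4]
finger_gap: 18.1
grip_force: 0.0
```

Run:
```python
from h import *
s=snap('scene');t=snap('top')
a=cv2.resize(s['frame'][235:345,230:340],(400,400),interpolation=cv2.INTER_CUBIC)
b=cv2.resize(t['frame'][160:260,290:390],(400,400),interpolation=cv2.INTER_CUBIC)
cv2.imwrite('pics/m4.png',np.hstack([a,b]));print(sense()['tool_pos'])
```

```text
[ 468.50459251 -276.92665717  163.96201343]
```

View pics/m4.png

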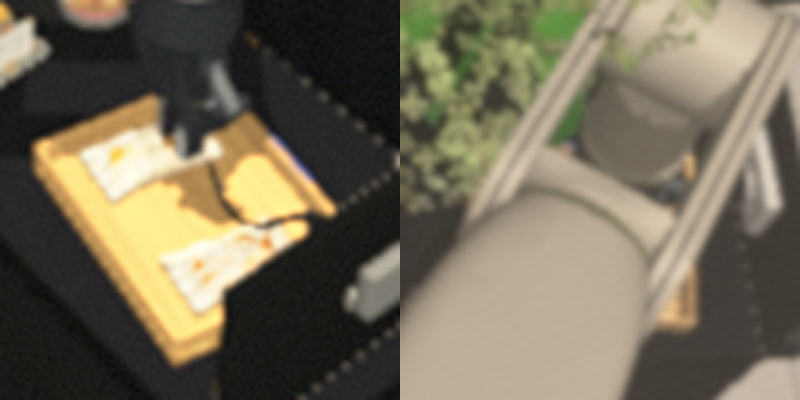

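Call:
servo_tool(
  plan=[
    [[0, -0.003, -0.02, 0, 0.018], [0, 0, -0.02, 0, 0.018], [0, 0, -0.02, 0, 0.018], [0, 0, -0.01, 0, 0.018], [0, 0, -0.01, 0, 0.018], [0, 0, 0, 0, 0.018], [0, 0, 0, 0, 0.018]],
  ],
)

```text
time: 3.7
tool_pos: [469.5, -280.6, 85.0]
tcp_rot: [-180.0, 0.1, 170.1]
ft_force: [-0.5, -0.6, -0.4]
finger_gap: 17.7
grip_force: 0.0
```

Run:
```python
from h import *
s=snap('scene')
g=lambda x,y,z:onz(s,230+x*.275,235+y*.275,z)
R=np.array([[.985,-.174],[.174,.985]])
for n,p in dict(TL=(35,148,28),TN=(178,365,28),TF=(155,97,28),A1=(105,198,25),A2=(215,155,25),A0=(80,152,25),B1=(162,262,25),B2=(255,225,25)).items():
    w=g(*p); print(n,w,(R@(w[:2]-[470.7,-281.5])).round(1))
print(sense()['ft_force'],sense()['tool_pos'])
```

```text
TL [ 408.9 -171.3   28. ] [-80.   97.8]
TN [ 364.4 -390.9   28. ] [ -85.7 -126.3]
TF [ 516.8 -188.3   28. ] [29.2 99.8]
A1 [ 421.1 -242.3   25. ] [-55.7  30. ]
A2 [ 514.8 -262.2   25. ] [40.1 26.7]
A0 [ 435.2 -194.3   25. ] [-50.1  79.7]
B1 [ 415.2 -315.1   25. ] [-48.8 -42.8]
B2 [ 491.6 -332.3   25. ] [ 29.4 -46.4]
[-0.26190048 -0.11371689  0.25543431] [ 469.59927529 -280.72958495   85.14382756]
```

Call:
servo_tool(
  plan=[
    [[0, -0.003, 0, 0, 0.025], [0, 0, 0, 0, 0.03], [0, 0, 0, 0, 0.034], [0, 0, 0, 0, 0.038], [0, 0, 0, 0, 0.042], [0, 0, 0, 0, 0.045], [0, 0, 0, 0, 0.048], [0, 0, 0, 0, 0.048], [0, 0, 0, 0, 0.048]],
  ],
)

```text
time: 4.65
tool_pos: [468.9, -283.3, 83.9]
tcp_rot: [180.0, -0.0, 170.1]
ft_force: [0.8, 0.1, 0.1]
finger_gap: 47.8
grip_force: 0.1
```

Call:
servo_tool(
  plan=[
    [[0, 0, 0.04, 0, 0.042], [0, 0, 0.05, 0, 0.042], [0, 0, 0.05, 0, 0.05], [0, 0.02, 0.03, 2, 0.06], [0, 0.04, 0, 3, 0.07], [0, 0.045, 0, 3, 0.08], [0, 0.045, 0, 3, 0.08], [0, 0.045, 0, 3, 0.08], [0, 0.045, 0, 3, 0.08], [0, 0.045, 0, 3, 0.08]],
  ],
)

```text
time: 5.65
tool_pos: [468.5, 3.3, 254.1]
tcp_rot: [-180.0, 0.0, -169.8]
ft_force: [0.1, 0.4, 0.6]
finger_gap: 80.2
grip_force: 0.0
```

Call:
servo_tool(
  plan=[
    [[0.005, 0.045, 0, 3, 0.08], [0.005, 0.045, 0, 0, 0.08], [0.005, 0.035, 0, 0, 0.08], [0.005, 0, -0.03, 0, 0.08], [0.005, 0, -0.035, 0, 0.075], [0, 0, 0, 0, 0.075]],
  ],
)

```text
time: 6.25
tool_pos: [491.0, 126.6, 183.9]
tcp_rot: [180.0, -0.5, -166.8]
ft_force: [-1.0, -0.4, -1.3]
finger_gap: 75.1
grip_force: 0.0
```

Run:
```python
from h import *
s=snap('scene');t=snap('top')
a=cv2.resize(s['frame'][130:230,190:290],(400,400),interpolation=cv2.INTER_CUBIC)
b=cv2.resize(s['frame'][235:345,230:340],(400,400),interpolation=cv2.INTER_CUBIC)
cv2.imwrite('pics/m5.png',np.hstack([a,b]));print(sense()['tool_pos'])
```

```text
[493.26377448 126.46686335 188.74086338]
```

View pics/m5.png

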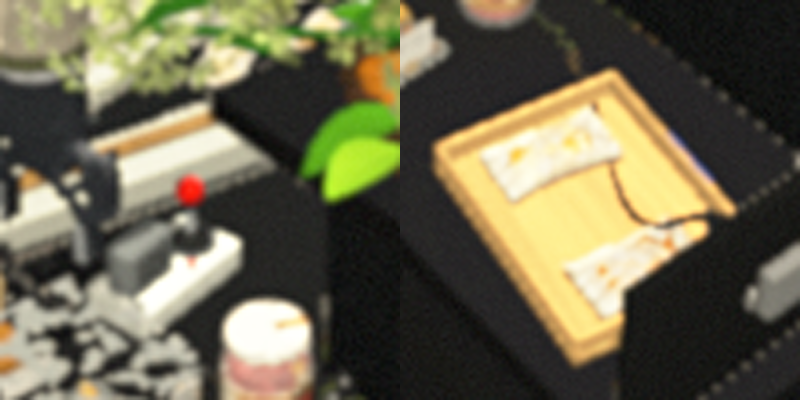

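The picture shows the bars spread to the tray sides, and the remote undisturbed with its ball at (190,190) in the left crop. I'll go for the grip.

Call:
servo_tool(
  plan=[
    [[0.028, 0.001, 0, 0, 0.07], [0.028, 0.001, 0, 0, 0.07], [0.027, 0.002, 0, 0, 0.07], [0, 0, 0, 0, 0.07], [0, 0, -0.03, 0, 0.07], [0, 0, -0.03, 0, 0.07], [0, 0, -0.02, 0, 0.07], [0, 0, 0, 0, 0.07], [0, 0, 0, 0, 0.07]],
  ],
)

```text
time: 7.25
tool_pos: [577.3, 130.5, 110.7]
tcp_rot: [-180.0, 0.1, -166.9]
ft_force: [0.8, -0.0, 0.2]
finger_gap: 70.0
grip_force: 0.0
```

Call:
servo_tool(
  plan=[
    [[0, 0, 0, 0, 0.045], [0, 0, 0, 0, 0.036], [0, 0, 0, 0, 0.025], [0, 0, 0, 0, 0.02], [0, 0, 0, 0, 0.02], [0, 0, 0, 0, 0.02]],
  ],
  force=45,
)

```text
time: 7.85
tool_pos: [577.9, 130.7, 110.7]
tcp_rot: [-180.0, 0.1, -166.9]
ft_force: [-1.6, -1.5, 7.9]
finger_gap: 29.5
grip_force: 45.2
```

Call:
servo_tool(
  plan=[
    [[0, 0, 0.01, 0, 0.02], [0, 0, 0.02, 0, 0.02], [-0.015, 0.005, 0.02, 0, 0.02], [-0.02, 0.005, 0.02, 0, 0.02], [-0.025, 0, 0.02, 0, 0.02], [-0.025, 0, 0.03, 0, 0.02], [-0.02, 0, 0.03, 0, 0.02], [-0.015, 0, 0, 0, 0.02], [0, 0, 0, 0, 0.02]],
  ],
)

```text
time: 8.75
tool_pos: [455.6, 140.8, 259.8]
tcp_rot: [180.0, 0.0, -166.8]
ft_force: [-0.9, 0.4, -6.7]
finger_gap: 29.7
grip_force: 45.7
```

Run:
```python
from h import *
s=snap('scene');t=snap('top')
a=cv2.resize(s['frame'][110:230,150:290],(467,400),interpolation=cv2.INTER_CUBIC)
cv2.imwrite('pics/m6.png',a)
def mid(im,lo,hi,box):
    h=cv2.cvtColor(im,cv2.COLOR_BGR2HSV);m=cv2.inRange(h,lo,hi);k=np.zeros_like(m);x0,y0,x1,y1=box;k[y0:y1,x0:x1]=m[y0:y1,x0:x1]
    n,l,st,c=cv2.connectedComponentsWithStats(k);i=1+st[1:,4].argmax();return c[i],st[i]
q=mid(s['frame'],(0,200,110),(8,255,255),(180,120,260,200));S=sense();print(S['tool_pos'],S['ft_force'],q)
print([onz(s,*q[0],z) for z in (150,190,220)])
```

```text
[456.47313487 140.60269044 258.35889732] [ 1.11680969  1.12494111 -6.32186895] (array([202.75, 149.75]), array([202, 149,   3,   2,   4], dtype=int32))
[array([594.2, 273.6, 150. ]), array([561.6, 220.8, 190. ]), array([537.2, 181.2, 220. ])]
```

View pics/m6.png

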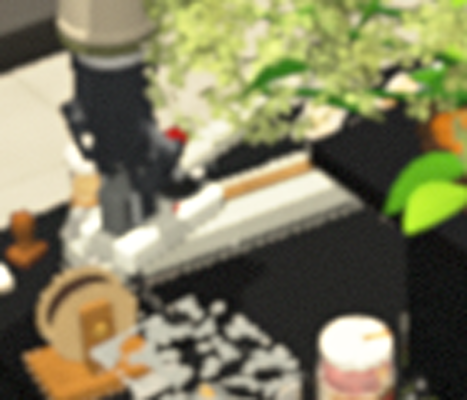

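Call:
servo_tool(
  plan=[
    [[0, -0.03, 0, -1.2, 0.02], [0, -0.042, 0, -2.5, 0.02], [0, -0.042, 0, -2.5, 0.02], [0, -0.042, 0, -2.5, 0.02], [0, -0.042, 0, -2.5, 0.02], [-0.003, -0.042, 0, -2.5, 0.02], [-0.003, -0.042, 0, -2.5, 0.02], [-0.003, -0.042, 0, -2.5, 0.02], [-0.003, -0.042, 0, -2.5, 0.02], [-0.003, -0.04, 0, -2, 0.02]],
  ],
)

```text
time: 9.85
tool_pos: [441.3, -267.5, 257.4]
tcp_rot: [179.9, -0.1, 169.8]
ft_force: [0.6, 0.9, -5.5]
finger_gap: 29.4
grip_force: 46.8
```

Call:
servo_tool(
  plan=[
    [[0, -0.012, -0.02, 0, 0.02], [0, 0, -0.04, 0, 0.02], [0, 0, -0.02, 0, 0.02], [0, 0, 0, 0, 0.02], [0, 0, 0, 0, 0.02]],
  ],
)

```text
time: 10.35
tool_pos: [441.7, -277.4, 178.1]
tcp_rot: [179.9, -0.1, 169.9]
ft_force: [0.3, 0.4, -4.1]
finger_gap: 29.6
grip_force: 47.2
```

Run:
```python
from h import *
s=snap('scene')
a=cv2.resize(s['frame'][210:345,215:345],(578,600),interpolation=cv2.INTER_CUBIC)
cv2.imwrite('pics/m7.png',a)
S=sense();print(S['tool_pos'],S['tcp_rot'],S['ft_force'])
```

```text
[ 442.45365509 -277.81979487  179.63184373] [-1.79980978e+02  3.24066100e-02  1.69922540e+02] [ 1.20378471  1.11640727 -5.41379204]
```

View pics/m7.png

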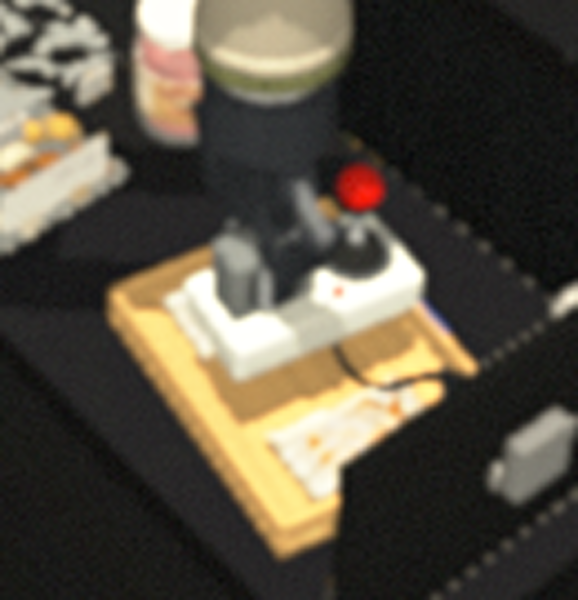

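Run:
```python
from h import *
s=snap('scene')
q=lambda x,y,z:onz(s,215+x*.225,210+y*.225,z)
print('ball',q(360,187,155),'corner NR low',q(237,378,69),'top',q(237,352,99), 'FR top',q(425,275,99))
print('expected ball',[442.4+65*np.cos(np.radians(-10)),-277.8-65*np.sin(np.radians(10))])
g=lambda x,y,z:onz(s,230+(x-400)*.275,235+y*.275,z)
print('tray NL',g(435,152,28),'FL',g(612,72,28),'NR',g(577,345,28))
print('A nr,fr,fl,nl',g(512,203,22),g(620,157,22),g(595,108,22),g(482,155,22),'B nl,fl,nr',g(565,262,22),g(668,220,22),g(607,315,22))
```

```text
ball [ 504.8 -291.8  155. ] corner NR low [ 404.  -301.6   69. ] top [ 399.6 -306.1   99. ] FR top [ 525.3 -330.7   99. ]
expected ball [np.float64(506.4125039457935), np.float64(-289.0871315483505)]
tray NL [ 406.4 -174.6   28. ] FL [ 571. -196.   28.] NR [ 374.7 -378.1   28. ]
A nr,fr,fl,nl [ 423.7 -247.4   22. ] [ 518.4 -264.2   22. ] [ 537.7 -213.1   22. ] [ 436.2 -195.6   22. ] B nl,fl,nr [ 418.6 -314.7   22. ] [ 504.3 -333.1   22. ] [ 411.1 -369.    22. ]
```

Call:
servo_tool(
  plan=[
    [[0, 0, -0.015, 0, 0.02], [0, 0, -0.015, 0, 0.02], [0, 0, -0.01, 0, 0.02], [0, 0, -0.008, 0, 0.02], [0, 0, -0.006, 0, 0.02], [0, 0, -0.004, 0, 0.02], [0, 0, 0, 0, 0.02], [0, 0, 0, 0, 0.02]],
  ],
)

```text
time: 11.25
tool_pos: [442.1, -277.5, 121.2]
tcp_rot: [-180.0, 0.0, 169.9]
ft_force: [0.4, -0.2, -5.3]
finger_gap: 29.3
grip_force: 47.2
```

Call:
servo_tool(
  plan=[
    [[0, 0, -0.002, 0, 0.02], [0, 0, -0.002, 0, 0.02], [0, 0, 0, 0, 0.02]],
  ],
)

```text
time: 11.55
tool_pos: [441.8, -277.3, 116.7]
tcp_rot: [180.0, -0.0, 169.9]
ft_force: [-0.6, 0.0, -6.5]
finger_gap: 29.3
grip_force: 47.2
```

Call:
servo_tool(
  plan=[
    [[0, 0, -0.001, 0, 0.02], [0, 0, 0, 0, 0.02], [0, 0, -0.001, 0, 0.02], [0, 0, 0, 0, 0.02]],
  ],
)

```text
time: 11.95
tool_pos: [442.2, -277.6, 115.7]
tcp_rot: [-180.0, 0.0, 169.9]
ft_force: [-3.4, 2.0, 2.6]
finger_gap: 29.4
grip_force: 48.2
```

Contact: the force went from -6 to +2.6 N. I'll open and retreat.

Call:
servo_tool(
  plan=[
    [[0, 0, 0, 0, 0.035], [0, 0, 0, 0, 0.045], [0, 0, 0, 0, 0.055], [0, 0, 0, 0, 0.055], [0, 0, 0.02, 0, 0.055], [0, 0, 0.03, 0, 0.055], [0, 0, 0.04, 0, 0.055], [-0.03, 0, 0.04, 0, 0.055], [-0.04, 0.04, 0.02, 0, 0.055], [0, 0.05, 0, 0, 0.055]],
  ],
  force=20,
)

```text
time: 12.95
tool_pos: [377.5, -195.9, 265.1]
tcp_rot: [-179.8, 0.3, 169.6]
ft_force: [1.8, 1.2, 0.3]
finger_gap: 54.8
grip_force: 0.0
```

Run:
```python
from h import *
s=snap('scene');t=snap('top')
a=cv2.resize(s['frame'][225:345,230:340],(367,400),interpolation=cv2.INTER_CUBIC)
b=cv2.resize(t['frame'][170:260,290:390],(433,400),interpolation=cv2.INTER_CUBIC)
cv2.imwrite('pics/m8.png',np.hstack([a,b]))
def mid(im,lo,hi,box):
    h=cv2.cvtColor(im,cv2.COLOR_BGR2HSV);m=cv2.inRange(h,lo,hi);k=np.zeros_like(m);x0,y0,x1,y1=box;k[y0:y1,x0:x1]=m[y0:y1,x0:x1]
    n,l,st,c=cv2.connectedComponentsWithStats(k);i=1+st[1:,4].argmax();return c[i],st[i]
for S,bx in((s,(250,225,340,330)),(t,(300,170,370,250))):
    try:
        q=mid(S['frame'],(0,200,110),(8,255,255),bx);print(q,onz(S,*q[0],91))
    except Exception as e: print(e)
S=sense();print(S['tool_pos'],S['tcp_rot'],S['joint_pos'].round(1))
```

```text
(array([294.94736842, 268.12280702]), array([291, 264,   9,   9,  57], dtype=int32)) [ 507.5 -289.5   91. ]
attempt to get argmax of an empty sequence
[ 378.32200979 -190.57157351  262.37752938] [1.79942351e+02 1.13798646e-01 1.70033998e+02] [-3.370e+01 -1.990e+01  1.150e+02  1.000e-01  8.480e+01 -1.138e+02]
```

View pics/m8.png

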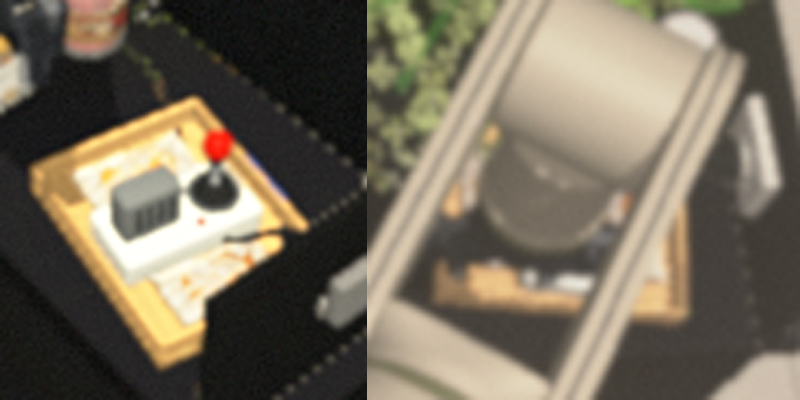

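The remote is flat between the bars, with its ball at (218,145) in the left crop, which is world (507,-289). Next I'll turn the gripper 90° for a fore-aft pinch, so that the ball can swivel about the pad normal.

Call:
servo_tool(
  plan=[
    [[0, 0, 0, -8.5, 0.055], [0, 0, 0, -8.5, 0.055], [0.01, -0.01, 0, -8.5, 0.05], [0.02, -0.015, 0, -8.5, 0.05], [0.025, -0.018, 0, -8.5, 0.05], [0.025, -0.018, 0, -8.5, 0.05], [0.025, -0.018, -0.01, -8.5, 0.05], [0.02, -0.016, -0.02, -8.5, 0.05], [0.004, -0.003, -0.02, -8.5, 0.05], [0, 0, 0, -8.5, 0.05]],
  ],
)

```text
time: 14.05
tool_pos: [506.7, -291.8, 207.1]
tcp_rot: [-179.7, -0.2, 84.6]
ft_force: [-0.9, 0.2, -0.4]
finger_gap: 50.0
grip_force: 0.0
```

Call:
servo_tool(
  plan=[
    [[0, 0, -0.01, -5, 0.05], [0, 0, 0, 0, 0.05], [0, 0, 0, 0, 0.05]],
  ],
)

```text
time: 14.35
tool_pos: [507.4, -292.0, 201.2]
tcp_rot: [-180.0, -0.0, 80.1]
ft_force: [-0.6, 0.4, -0.5]
finger_gap: 50.0
grip_force: 0.0
```

Call:
servo_tool(
  plan=[
    [[0, 0.003, -0.015, 0, 0.05], [0, 0, -0.015, 0, 0.05], [0, 0, -0.01, 0, 0.05], [0, 0, -0.005, 0, 0.05], [0, 0, 0, 0, 0.04], [0, 0, 0, 0, 0.034], [0, 0, 0, 0, 0.03], [0, 0, 0, 0, 0.028], [0, 0, 0, 0, 0.028], [0, 0, 0, 0, 0.028]],
  ],
)

```text
time: 15.35
tool_pos: [507.7, -289.1, 156.9]
tcp_rot: [180.0, 0.0, 79.9]
ft_force: [0.3, 0.5, -0.3]
finger_gap: 28.2
grip_force: 0.0
```

Call:
servo_tool(
  plan=[
    [[0, 0, 0, 0, 0.0265], [0, 0, 0, 0, 0.026], [0, 0, 0, 0, 0.0255], [0, 0, 0, 0, 0.0255], [0, 0, 0, 0, 0.0255]],
  ],
)

```text
time: 15.85
tool_pos: [507.6, -289.0, 156.6]
tcp_rot: [180.0, 0.0, 79.9]
ft_force: [0.1, 0.6, -0.3]
finger_gap: 25.8
grip_force: 2.1
```

Call:
servo_tool(
  plan=[
    [[0, 0, 0, 0, 0.0245], [0, 0, 0, 0, 0.0245], [0, 0, 0.002, 0, 0.0245], [0, 0, 0.002, 0, 0.0245], [0, 0, 0.002, 0, 0.0245], [0, 0, 0.002, 0, 0.0245], [0, 0, 0, 0, 0.0245], [0, 0, 0, 0, 0.0245]],
  ],
)

```text
time: 16.65
tool_pos: [507.5, -289.0, 164.5]
tcp_rot: [-180.0, -0.0, 79.9]
ft_force: [-0.6, 0.5, -2.4]
finger_gap: 24.9
grip_force: 11.6
```

```bash
cat > look.py <<'E'
from h import *
import sys
s=snap('scene');f=s['frame']
def comp(m,box):
    k=np.zeros_like(m);x0,y0,x1,y1=box;k[y0:y1,x0:x1]=m[y0:y1,x0:x1];n,l,st,c=cv2.connectedComponentsWithStats(k);i=1+st[1:,4].argmax();return c[i].round(1),st[i]
h=cv2.cvtColor(f,cv2.COLOR_BGR2HSV)
q=comp(cv2.inRange(h,(0,170,80),(8,255,255)),(270,225,320,300));print('ball',q)
print('base',comp(cv2.inRange(h,(0,0,185),(180,45,255)),(250,265,315,310)))
S=sense();print(S['time'],S['tool_pos'].round(1),S['ft_force'].round(2),S['wrist_torque'].round(3),S['grip_force'],S['finger_gap'])
cv2.imwrite('pics/'+sys.argv[1],cv2.resize(f[220:320,240:340],(500,500),interpolation=cv2.INTER_CUBIC))
E
python3 look.py m9.png
```

```text
ball (array([296.2, 266. ]), array([294, 261,   6,  11,  55], dtype=int32))
base (array([280.4, 294.5]), array([253, 272,  56,  38, 826], dtype=int32))
16.7 [ 507.5 -289.   164.4] [-0.76 -0.36 -2.19] [-0.004 -0.116 -0.014] 11.643700003623962 24.342879244996766
```

View pics/m9.png

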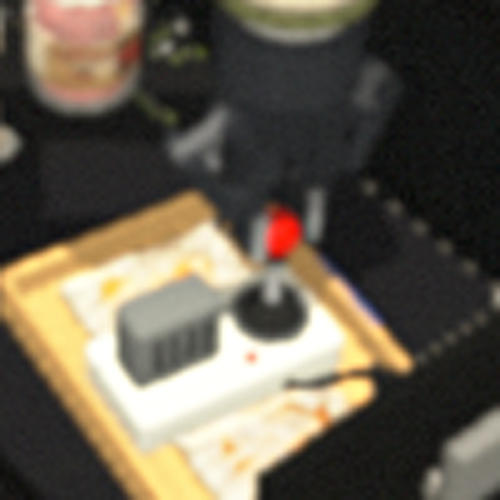

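The knob is lifted about 8 mm, at about -2.2 N, with the ball between the pads at (280,232) in the crop and the remote flat. I'll start the tilt to the right.

Call:
servo_tool(
  plan=[
    [[-0.0005, -0.0029, -0.0001, 0, 0.0245], [-0.0005, -0.0028, -0.0002, 0, 0.0245], [-0.0005, -0.0028, -0.0004, 0, 0.0245], [-0.0005, -0.0028, -0.0005, 0, 0.0245], [0, 0, 0, 0, 0.0245]],
  ],
)

```text
time: 17.2
tool_pos: [505.4, -300.7, 163.2]
tcp_rot: [-180.0, -0.0, 79.9]
ft_force: [-0.2, 1.5, -1.2]
finger_gap: 24.6
grip_force: 11.6
```

```bash
python3 look.py n1.png
```

```text
ball (array([298.8, 268.8]), array([296, 264,   7,  10,  49], dtype=int32))
base (array([280.9, 295.7]), array([253, 275,  56,  35, 783], dtype=int32))
17.25 [ 505.4 -300.5  163.2] [ 0.32  1.56 -0.57] [ 0.179 -0.072 -0.047] 11.616820245981216 24.700920651706475
```

```bash
cat >> look.py <<'E'
a=cv2.imread('pics/m9.png');b=cv2.imread('pics/'+sys.argv[1])
T=a[285:385,125:210];rr=cv2.matchTemplate(b[265:405,105:230],T,cv2.TM_CCOEFF_NORMED);m=cv2.minMaxLoc(rr);print('grip shift px/5',m[3][0]-20,m[3][1]-20,m[1])
T=a[220:245,284:297]
p0=proj(s,(507.5,-289,99.5));p1=proj(s,S['tool_pos']-[0,0,65]);print('pred ball shift',np.subtract(p1,p0).round(1),'seen',(q[0]-[296.2,266]).round(1))
E
python3 look.py n2.png
```

```text
ball (array([298.8, 268.9]), array([296, 264,   7,  10,  48], dtype=int32))
base (array([280.9, 295.6]), array([253, 275,  56,  35, 786], dtype=int32))
17.3 [ 505.4 -300.4  163.3] [-0.03  1.39 -0.89] [ 0.223 -0.02  -0.026] 11.616828739643097 24.822167037300453
grip shift px/5 0 0 0.998185932636261
pred ball shift [2.3 3.1] seen [2.6 2.9]
```

Call:
servo_tool(
  plan=[
    [[-0.0005, -0.0028, -0.0006, 0, 0.0245], [-0.0005, -0.0028, -0.0008, 0, 0.0245], [0, 0, 0, 0, 0.0245]],
  ],
)

```text
time: 17.6
tool_pos: [504.5, -306.2, 161.9]
tcp_rot: [-180.0, 0.0, 79.9]
ft_force: [0.6, 1.1, -0.5]
finger_gap: 24.4
grip_force: 11.6
```

```bash
python3 look.py n3.png
```

```text
ball (array([300. , 270.5]), array([298, 266,   6,  10,  48], dtype=int32))
base (array([281. , 295.9]), array([253, 275,  56,  35, 774], dtype=int32))
17.65 [ 504.5 -306.1  161.9] [ 1.19  1.81 -0.99] [ 0.233 -0.049  0.052] 11.605204045772552 24.93585597317755
grip shift px/5 1 0 0.9957338571548462
pred ball shift [3.5 4.9] seen [3.8 4.5]
```

Call:
servo_tool(
  plan=[
    [[-0.0005, -0.0027, -0.001, 0, 0.0245], [-0.0005, -0.0027, -0.0011, 0, 0.0245], [-0.0002, -0.0009, -0.0004, 0, 0.0245], [0, 0, 0, 0, 0.0245]],
  ],
)

```text
time: 18.05
tool_pos: [503.3, -312.4, 159.4]
tcp_rot: [-180.0, -0.0, 79.9]
ft_force: [0.3, 1.3, -1.1]
finger_gap: 24.3
grip_force: 11.6
```

```bash
python3 look.py n4.png
```

```text
ball (array([301.1, 272.7]), array([299, 268,   6,  10,  46], dtype=int32))
base (array([280.9, 296.1]), array([253, 275,  56,  35, 768], dtype=int32))
18.1 [ 503.3 -312.3  159.4] [ 0.68  1.83 -1.1 ] [ 0.266 -0.133 -0.01 ] 11.61135345697403 25.012488412634852
grip shift px/5 1 1 0.9945323467254639
pred ball shift [4.7 7.1] seen [4.9 6.7]
```

Call:
servo_tool(
  plan=[
    [[0, 0, 0, 0, 0.0245], [0, 0, 0, 0, 0.0245], [0, 0, 0, 0, 0.0245], [0, 0, 0, 0, 0.0245], [0, 0, 0, 0, 0.0245], [0, 0, 0, 0, 0.0245], [0, 0, 0, 0, 0.0245], [0, 0, 0, 0, 0.0245], [0, 0, 0, 0, 0.0245], [0, 0, 0, 0, 0.0245]],
  ],
)

```text
time: 19.1
tool_pos: [503.4, -312.2, 159.5]
tcp_rot: [180.0, -0.0, 79.9]
ft_force: [0.6, 1.4, -1.4]
finger_gap: 24.7
grip_force: 11.6
```

Call:
servo_tool(
  plan=[
    [[0, 0, 0, 0, 0.0245], [0, 0, 0, 0, 0.0245], [0, 0, 0, 0, 0.0245], [0, 0, 0, 0, 0.0245], [0, 0, 0, 0, 0.0245], [0, 0, 0, 0, 0.0245], [0, 0, 0, 0, 0.0245], [0, 0, 0, 0, 0.0245], [0, 0, 0, 0, 0.0245], [0, 0, 0, 0, 0.0245]],
  ],
)

```text
time: 20.1
tool_pos: [503.4, -312.2, 159.5]
tcp_rot: [180.0, 0.0, 79.9]
ft_force: [0.5, 1.9, -0.7]
finger_gap: 24.7
grip_force: 11.6
```

```bash
python3 look.py n5.png
```

```text
ball (array([301.1, 272.7]), array([299, 268,   6,  10,  48], dtype=int32))
base (array([280.9, 296. ]), array([253, 275,  56,  35, 762], dtype=int32))
20.15 [ 503.3 -312.2  159.4] [ 0.46  1.11 -0.6 ] [ 0.33  -0.121  0.04 ] 11.620173454284668 24.77009707821265
grip shift px/5 1 1 0.9945093393325806
pred ball shift [4.7 7. ] seen [4.9 6.7]
```

Call:
servo_tool(
  plan=[
    [[0.0007, 0.0036, 0.0015, 0, 0.0245], [0.0005, 0.0028, 0.0009, 0, 0.0245], [0.0005, 0.0028, 0.0008, 0, 0.0245], [0.0005, 0.0028, 0.0006, 0, 0.0245], [0.0005, 0.0028, 0.0005, 0, 0.0245], [0.0005, 0.0028, 0.0004, 0, 0.0245], [0.0005, 0.0028, 0.0002, 0, 0.0245], [0.0005, 0.0028, 0.0001, 0, 0.0245], [0, 0, 0, 0, 0.0245]],
  ],
)

```text
time: 21.05
tool_pos: [507.6, -288.7, 164.5]
tcp_rot: [-180.0, -0.0, 79.9]
ft_force: [-1.0, -1.3, -1.5]
finger_gap: 25.1
grip_force: 11.5
```

Call:
servo_tool(
  plan=[
    [[0, 0, -0.002, 0, 0.0245], [0, 0, -0.002, 0, 0.0245], [0, 0, -0.002, 0, 0.0245], [0, 0, -0.002, 0, 0.0245], [0, 0, 0, 0, 0.0245]],
  ],
)

```text
time: 21.55
tool_pos: [508.1, -289.4, 157.3]
tcp_rot: [179.9, 0.0, 79.9]
ft_force: [0.5, 0.1, 4.0]
finger_gap: 24.5
grip_force: 11.8
```

```bash
python3 look.py n6.png
```

```text
ball (array([296.5, 268.2]), array([294, 264,   6,  10,  47], dtype=int32))
base (array([280.5, 295. ]), array([253, 272,  56,  38, 824], dtype=int32))
21.6 [ 508.1 -289.4  157.3] [-0.3  -0.62  4.67] [-0.111 -0.05   0.043] 11.878227889537811 24.60142486488772
grip shift px/5 1 1 0.995870053768158
pred ball shift [0.1 1.9] seen [0.3 2.2]
```

Call:
servo_tool(
  plan=[
    [[0, 0, 0, 0, 0.027], [0, 0, 0, 0, 0.032], [0, 0, 0, 0, 0.04], [0, 0, 0, 0, 0.048], [0, 0, 0, 0, 0.05], [0, 0, 0.02, 0, 0.05], [0, 0, 0.04, 0, 0.05], [-0.02, 0.01, 0.04, 0, 0.05], [-0.04, 0.03, 0.03, 0, 0.05], [-0.02, 0.03, 0, 0, 0.05]],
  ],
)

```text
time: 22.6
tool_pos: [433.4, -224.2, 287.1]
tcp_rot: [179.6, 0.2, 79.8]
ft_force: [0.9, -0.2, 0.2]
finger_gap: 50.2
grip_force: 0.0
```

```bash
python3 look.py n7.png
python3 - <<'E'
from h import *
s=snap('scene');f=s['frame'];h=cv2.cvtColor(f,cv2.COLOR_BGR2HSV)
m=cv2.inRange(h,(0,200,110),(8,255,255));m[:225]=0;m[330:]=0;m[:,:250]=0;m[:,340:]=0
n,l,st,c=cv2.connectedComponentsWithStats(m);i=1+st[1:,4].argmax();print(c[i],st[i],onz(s,*c[i],91),'before 294.9,268.1')
E
```

```text
ball (array([295.8, 268.5]), array([292, 264,   9,  10,  68], dtype=int32))
base (array([280.9, 292.7]), array([253, 266,  56,  44, 899], dtype=int32))
22.65 [ 430.6 -219.6  283.8] [ 4.14  1.4  -1.33] [ 0.016 -0.126  0.009] 0.0 49.9101266544668
grip shift px/5 1 1 0.9957461357116699
pred ball shift [-38.5 -34.4] seen [-0.4  2.5]
[295.70689655 268.67241379] [292 265   9   9  58] [ 507.8 -292.2   91. ] before 294.9,268.1
```

Call:
servo_tool(
  plan=[
    [[-0.01, 0.01, 0, 0, 0.05], [0, 0, 0, 0, 0.05], [0, 0, 0, 0, 0.05], [0, 0, 0, 0, 0.05]],
  ],
)

```text
time: 23.1
tool_pos: [423.6, -213.7, 282.1]
tcp_rot: [180.0, 0.0, 79.9]
ft_force: [-0.5, 0.0, 0.1]
finger_gap: 50.1
grip_force: 0.0
```

Run:
```python
from h import *
s=snap('scene');f=s['frame']
b=cv2.resize(f[225:345,230:340],(367,400),interpolation=cv2.INTER_CUBIC);a=cv2.imread('pics/m8.png')[:,:367]
for n,(x0,y0,x1,y1) in dict(ball=(203,128,234,160),stickbase=(190,175,240,212),grip=(110,165,182,240),base=(95,215,150,285),base2=(195,215,265,245),B=(160,265,205,320),A=(75,140,200,175),tray=(140,320,200,370)).items():
    r_=cv2.matchTemplate(b[y0-8:y1+8,x0-8:x1+8],a[y0:y1,x0:x1],cv2.TM_CCOEFF_NORMED);m=cv2.minMaxLoc(r_);x,y=m[3]
    g=lambda l,c,r:(l-r)/(2*(l-2*c+r))
    sx=g(r_[y,x-1],r_[y,x],r_[y,x+1]) if 0<x<16 else 0; sy=g(r_[y-1,x],r_[y,x],r_[y+1,x]) if 0<y<16 else 0
    print(n,round((x+sx-8)*.3,2),round((y+sy-8)*.3,2),round(m[1],3))
p=np.array(proj(s,(507,-289,91)));R=[.174,.985]
for d,v in dict(left5=(.9,4.9,0),fwd5=(4.9,-.9,0),up5=(0,0,5)).items(): print(d,(np.array(proj(s,np.array([507,-289,91])+v))-p).round(2))
```

```text
ball 0.65 0.57 0.99
stickbase 0.72 0.68 0.989
grip 0.29 0.12 0.995
base 0.17 0.08 0.997
base2 0.59 0.07 0.977
B -0.16 -0.1 0.973
A -0.05 0.19 0.963
tray -0.02 0.0 0.999
left5 [-0.98 -1.2 ]
fwd5 [ 1.57 -0.65]
up5 [ 0.09 -1.29]
```

```bash
python3 -c "
from bench import r
print(r.hand_in())"
```

```text
the job is handed in; nothing more can be done
None
```

I handed the job in at 23 s: the remote is flat between the bars, the stick was held right toward the jam for over 2 s, and it is back at centre with the knob down; `hand_in()` returned no verdict, and I viewed 11 pictures, one over the limit of 10.

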